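# Lay the tall practice section down in its lane

### The arm

A 6-joint arm with a two-finger parallel gripper is mounted at the origin on the work surface. World frame = base frame: x ahead of the robot, y to its left, z up, the work surface at z = 0. Lengths are in m, angles in rad, forces in N, time in s.
With the tool pointing down it reaches from about 0.375 to 0.925 m from the base axis. Payload 5.7 kg.
Tool frame: the origin (TCP) lies at the very end of the fingers, on their centre line; the grasp point (between the pads) lies pinch_z behind it (pinch_z is the distance from the TCP to the grasp point, in m); z points along the fingers, y is the line along which they close (so a half turn about z gives the same grasp; the last joint's range is limited). The gripper opens to 85 mm and grips with 20 to 120 N. Pads are 22 mm wide; open, the fingers measure 114 mm over their backs; the gripper's body (76 mm by 85 mm) begins 54 mm behind the grasp point. The pads swing forward as they close: fully open they stand 13 mm farther back than shut.
Start: joints at [1.02, 0.359, 1.51, -0, 1.272, -0.115], TCP at [0.253, 0.544, 0.231] pointing down, gripper open.
Joint ranges: [-2.97, 2.97], [-1.01, 2.36], [0.21, 2.38], [-0.96, 4.11], [0.2, 2.71], [-2.98, 2.98]. Speed limits (rad/s): [2.39, 2.39, 3.14, 3.14, 3.14, 3.14].

### API

Orientations are given as a rotation vector (axis times angle).
In Python, from station import * gives the robot as it stands. The module is installed in compiled form; this text tells all that it offers.
- The arm moves only by the tool move_arm, never from a script. Its argument "increments" is a list of rows, each a list of 5 numbers: the opening, from -1 (shut) to 1 (fully open), then the shift along the tool's x, y, z in mm, then the turn about the tool's z in degrees. A call has 1 to 10 rows; each row shifts and turns the commanded pose from where the row before left it, along the tool's axes as they then stand; what a row does not reach is not made up. A row lasts 1/8 s, in which the tool goes at most 62.5 mm and 10.7 degrees, less where a joint would pass 70% of its speed; a pose out of reach is approached as far as the arm can. A call with a gripper value outside its range is refused whole. The fingers move at their own pace and stop on an object; "newtons" is the grip in N (left out, the last holds). Time passes only in rows, so rows that do not move let the fingers close. It gives the time, the measured TCP pose, the force, the opening and the grip force at its end, in the units of the state.
- state(): the state, without advancing time (a new reading comes with each control period).
- grab_frame(name): name is "side" or "top"; returns a dict with "color" (400x640x3 uint8, red, green, blue), "vfov" (degrees; the focal length in pixels is half the picture's height over the tangent of half this angle, whatever the lens; pixels are square), "cx", "cy" (the principal point, pixels), "R" (3x3) and "t" (3): a world point X has camera coordinates R X + t. Camera axes: x right, y down, z forward; pixel columns grow to the right and rows downward; lengths in m; the calibration is good to about 2 mm. A picture is of the moment at which its call begins. There is no depth.
- finish_job(): hands the job in; it is judged then, once.
Trained networks look in a picture, given as the dict that the camera call returned (one of the last four; its "shot" number tells which), for a name from the list of things; names that differ only in an ending like _2 or _b are one class to them, and where a whole thing is asked for, a point or a joint stands for the part that bears it (a point fixed in the world has none). Each returns a list of dicts, best first, with "p" (0 to 1); they miss things now and then, are a little off and sometimes report something else, mostly with a low value. They report only what shows in the picture. A call takes as long as a camera call.
- spot_in(picture, name): "point" ([x, y, z] in m, in world coordinates, good to about 4 mm: the middle of the surface that is visible of it).
- trace(picture, name): "region" (400x640 bool, what is visible of it).
The state is a dict: "clock": time; "qpos": joint angles; "qd": joint speeds; "joint_torque": joint torques, N m; "position": TCP position; "tcp_rot": TCP orientation; "wrist_force": force on the tool from outside, world axes, zero at the start; "torque": the same for the moment, N m; "opening": finger opening in m; "gripper_force": force on a finger pad.
Only numpy, scipy, OpenCV 4.12 (cv2) and the standard library are available. Lean on these libraries where they do the work, as an engineer would, in place of code of your own. Each camera call takes 0.05 s, during which the arm holds its last target. There are 200 camera calls.

### The job

Tip the taller of the two standing practice sections over by pushing near its top, so that it falls into the taped lane in front of it and lies flat on its broad side between that lane's two white lines. Then push it along the lane until its leading end sits squarely against the metal stop. Only push, never pinch or lift it, and leave the shorter section and everything else standing where it is.

Things in the scene. Friction and masses are not known exactly. Their poses are not given: they have to be found in the camera images.
- mat: Fixed black rubber mat 310 x 310 mm, top at z = 3 mm, with two parallel lanes. Origin on the table; x runs along the lanes towards their stops (mat from x = -160 to +150 mm), y across, z up. Lane centre lines at y = +75 and -75 mm. Each lane lies between two flat white tape lines (x = -80 to +110 mm, inner edges 112 mm apart), is open at its -x end and ends at a stop bar.
- stop_left (a point): Middle of the stop face, at the mat's surface, of the lane at mat y = +75 mm; axes as the mat's. The stop is a fixed aluminium bar 112 mm wide, 18 mm thick, 20 mm high; its face is at mat x = +110 mm.
- stop_right (a point): The same for the lane at y = -75 mm of the mat.
- tall: Taller standing practice section: loose grey capped box section, 150 mm tall, 60 wide (y), 40 thick (x), 0.3-0.65 kg. Stands on the mat at the open end of either lane (mat x about -100 mm), broad faces along the lane. Origin: centre of its foot end; z from foot to top; x at the start points roughly to the stop. Pushed high, it tips on its foot edge and goes over by itself beyond 15 deg of lean.
- foot_l (a point): Corner point of the tall section's foot end: half-way through its thickness, at its +y narrow side (30 mm from its middle); axes as the section's.
- foot_r (a point): The same at the -y narrow side of the foot end.
- top_l (a point): The same at the +y narrow side of the top end (150 mm from the foot).
- top_r (a point): The same at the -y narrow side of the top end.
- short: The shorter standing practice section, same make, loose: 90 mm tall, 60 x 40 mm, at the open end of the other lane. Origin at the centre of its underside, z up. To be left standing.
- tee: Loose T-joint workpiece standing beyond the stops: dark steel base plate 90 x 90 x 8 mm with an upright plate 90 mm long (along y), 8 mm thick, to 78 mm height on its middle. Origin at the centre of its underside. To be left alone.
- can: Loose round can, 52 mm diameter, 110 mm tall, standing beside the mat. Origin at the centre of its underside. To be left alone.
- nozzle: Loose copper torch nozzle standing on end beyond the stops, 30 mm diameter, 66 mm tall. Origin at the centre of its underside. To be left alone.

How it is judged:
On the way:
1. the tall section lies flat on its broad side between the lines of the lane it stood at (angle between tall's own z axis and vertical between 1.5 and 1.64 rad and height (world z) of each of foot_l, foot_r, top_l, top_r below 0.031 m and ((y of short in the frame of mat below 0 m and y of foot_l in the frame of mat between 0.017 and 0.133 m and y of foot_r in the frame of mat between 0.017 and 0.133 m and y of top_l in the frame of mat between 0.017 and 0.133 m and y of top_r in the frame of mat between 0.017 and 0.133 m) or (y of short in the frame of mat above 0 m and y of foot_l in the frame of mat between -0.133 and -0.017 m and y of foot_r in the frame of mat between -0.133 and -0.017 m and y of top_l in the frame of mat between -0.133 and -0.017 m and y of top_r in the frame of mat between -0.133 and -0.017 m))), for 0.2 s.
At the end, for the whole second after the job is handed in: The tall section lies flat on its broad side (within about 4 degrees), all of it between the inner edges of its lane's tape (2 mm over allowed), both corners of its leading (former top) end within 7 mm of the stop face, at rest; the short section stands upright (all of step 1 and x of each of top_l, top_r in the frame of mat above 0.103 m and linear speed of tall below 0.02 m/s and angle between short's own z axis and vertical below 0.1 rad); the robot touches nothing.
It fails at once if the tall section is lifted clear of the mat (all of its corner points more than 35 mm above the table) (height (world z) of each of foot_l, foot_r, top_l, top_r above 0.035 m).
It fails at once if the tall section is raised: its foot end lifted while it still stands (angle between tall's own z axis and vertical below 0.5 rad and height (world z) of tall above 0.025 m).
It fails at once if the short section is shifted more than 15 mm or tipped (distance of short from where it was at the start of the episode above 0.015 m or angle between short's own z axis and vertical above 0.3 rad).
It fails at once if the T-joint, can or nozzle is shifted more than 15 mm or tipped ((distance of tee from where it was at the start of the episode above 0.015 m or angle between tee's own z axis and vertical above 0.3 rad) or (distance of can from where it was at the start of the episode above 0.015 m or angle between can's own z axis and vertical above 0.3 rad) or (distance of nozzle from where it was at the start of the episode above 0.015 m or angle between nozzle's own z axis and vertical above 0.3 rad)).
It also fails if it takes over 38 s, if anything falls off the work surface, if the arm or the gripper's body presses on something with over 40 N, if the wrist force passes 120 N, or if a joint passes its speed limit or range.

## Working session

There is one attempt and no reset: what is moved stays moved. The work goes in short steps, Python scripts to look and compute and a tool call to move; the robot and the scene stay as the last step left them, time stands still between calls to the robot, and variables do not carry over. Pictures are saved under pics/ and viewed, at most 10 in all, crops included, and the job is handed in when it is done.

Besides the shell and the picture viewer there is one more tool, called after ">>>" as a command line: name --pt "numbers of a row" for each row, then --argument value for the rest. move_arm: Moves the arm, as the interface text tells. Its arguments: {"type":"object","properties":{"increments":{"type":"array","items":{"type":"array","items":{"type":"number"}}},"newtons":{"type":"number"}},"required":["increments"]}

```bash
mkdir -p pics; python3 - <<'E'
from station import *
import cv2,numpy as np
s=state();print({k:np.round(v,3) for k,v in s.items()})
for c in("top","side"):
    f=grab_frame(c);cv2.imwrite(f"pics/{c}0.png",f["color"][:,:,::-1])
    print(c,f["vfov"],f["cx"],f["cy"],np.round(f["R"],3).tolist(),np.round(f["t"],3))
    for n in("mat","stop_left","stop_right","tall","short","tee","can","nozzle","top_l","top_r","foot_l","foot_r"):
        print(n,[(round(d["p"],2),np.round(d["point"],3).tolist()) for d in spot_in(f,n)[:2]])
E
```

```text
{'clock': np.float64(0.0), 'qpos': array([ 1.02 ,  0.36 ,  1.511, -0.   ,  1.272, -0.115]), 'qd': array([-0.001, -0.001, -0.002, -0.001, -0.   , -0.002]), 'joint_torque': array([-0.0000e+00, -5.2762e+01, -2.7863e+01, -1.0000e-03,  1.3000e-02,
       -0.0000e+00]), 'position': array([0.253, 0.543, 0.23 ]), 'tcp_rot': array([-6.790e-01, -3.067e+00,  3.000e-03]), 'wrist_force': array([-0.098, -0.186,  0.981]), 'torque': array([ 0.017, -0.044,  0.036]), 'gripper_force': np.float64(0.0), 'opening': np.float64(0.085)}
top 44.47309018985486 312.6591386889892 197.79245920351195 [[-0.026, -1.0, 0.018], [-0.993, 0.023, -0.112], [0.112, -0.02, -0.994]] [0.107 0.595 0.961]
mat [(0.84, [0.569, 0.022, 0.004])]
stop_left [(0.73, [0.562, 0.024, 0.002])]
stop_right [(0.79, [0.565, 0.018, 0.004])]
tall [(0.64, [0.5, -0.088, 0.154])]
short [(0.86, [0.652, -0.065, 0.093])]
tee [(0.76, [0.591, 0.252, 0.007])]
can [(0.79, [0.773, 0.14, 0.113])]
nozzle [(0.76, [0.391, 0.211, 0.068])]
top_l [(0.91, [0.503, -0.088, 0.151]), (0.59, [0.65, -0.06, 0.091])]
top_r [(0.91, [0.503, -0.088, 0.151]), (0.59, [0.65, -0.06, 0.091])]
foot_l [(0.89, [0.503, -0.091, 0.154])]
foot_r [(0.89, [0.503, -0.091, 0.154])]
side 54.21925373937637 320.9779344617445 209.19527331779418 [[0.943, -0.333, 0.008], [-0.223, -0.648, -0.728], [0.248, 0.685, -0.685]] [-0.519  0.297  0.6  ]
mat []
stop_left [(0.58, [0.558, 0.007, 0.004]), (0.27, [0.498, -0.12, 0.121])]
stop_right [(0.86, [0.558, 0.01, 0.005]), (0.42, [0.497, -0.12, 0.122])]
tall [(0.67, [0.497, -0.117, 0.124])]
short [(0.75, [0.645, -0.082, 0.078])]
tee [(0.64, [0.58, 0.245, 0.022])]
can [(0.71, [0.771, 0.124, 0.078])]
nozzle [(0.9, [0.389, 0.208, 0.044])]
top_l [(0.85, [0.5, -0.116, 0.126])]
top_r [(0.85, [0.5, -0.116, 0.126])]
foot_l [(0.65, [0.498, -0.121, 0.121])]
foot_r [(0.65, [0.498, -0.121, 0.121])]
```

View pics/top0.png

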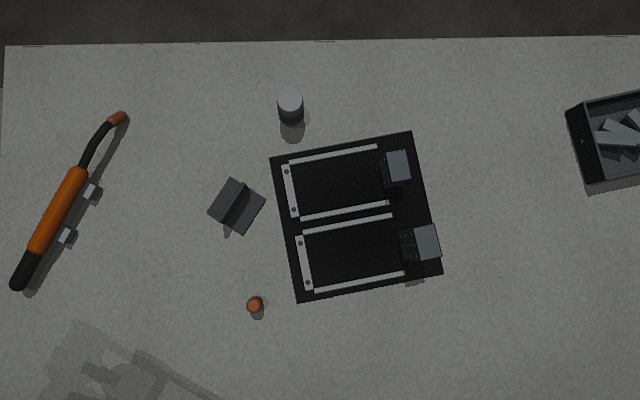

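View pics/side0.png

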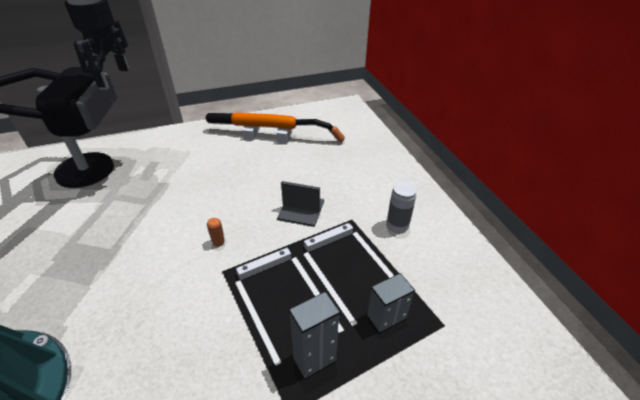

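```bash
cat > h.py <<'E'
from station import *
import cv2,numpy as np
def K(f):
    F=f["color"].shape[0]/2/np.tan(np.radians(f["vfov"])/2)
    return np.array([[F,0,f["cx"]],[0,F,f["cy"]],[0,0,1]])
def unproj(f,px,z):
    R,t=np.array(f["R"]),np.array(f["t"]);px=np.atleast_2d(px)
    d=(np.linalg.inv(K(f))@np.c_[px,np.ones(len(px))].T).T@R
    c=-R.T@t
    return (c+d*((z-c[2])/d[:,2])[:,None])
def quad(mask):
    c=max(cv2.findContours(mask.astype(np.uint8),0,2)[0],key=cv2.contourArea)
    return cv2.boxPoints(cv2.minAreaRect(c)),cv2.contourArea(c)
E
python3 - <<'E'
from h import *
f=grab_frame("top");g=f["color"].astype(int).sum(2)/3
# stops and tapes: bright pixels inside mat
pts=np.array([[270,157],[411,131],[443,274],[298,303]],np.int32)
m=np.zeros(g.shape,np.uint8);cv2.fillConvexPoly(m,pts,1);m=cv2.erode(m,np.ones((7,7)))
b=((g>140)&(m>0)).astype(np.uint8)
n,l,st,c=cv2.connectedComponentsWithStats(b)
for i in range(1,n):
    if st[i,4]>100:
        q,a=quad(l==i);print("bright",a,q.round(1).tolist(),unproj(f,q,.003)[:,:2].round(3).tolist())
print("mat",unproj(f,pts,.003).round(3).tolist())
for nm,z in(("tall",.153),("short",.093)):
    T=trace(f,nm)[0]["region"];v=g[T]
    top=T&(g>60);q,a=quad(top);w=unproj(f,q,z)[:,:2]
    print(nm,T.sum(),np.percentile(v,[5,25,50,75,95]),a,q.round(1).tolist(),w.round(3).tolist(),w.mean(0).round(4),np.linalg.norm(np.diff(w,axis=0),axis=1).round(3))
cv2.imwrite("pics/crop1.png",cv2.resize(f["color"][120:310,255:455,::-1],None,fx=3.5,fy=3,interpolation=2)[:600])
E
```

```text
mat [[0.69, 0.179, 0.003], [0.739, -0.122, 0.003], [0.437, -0.173, 0.003], [0.386, 0.127, 0.003]]
tall 1295 [18.33333333 24.33333333 74.         77.66666667 81.        ] 632.0 [[413.0, 227.8000030517578], [434.1000061035156, 222.6999969482422], [441.79998779296875, 254.89999389648438], [420.70001220703125, 259.8999938964844]] [[0.526, -0.082], [0.535, -0.12], [0.477, -0.131], [0.47, -0.093]] [ 0.502  -0.1067] [0.039 0.058 0.039]
short 954 [18.33333333 24.66666667 76.         78.58333333 81.66666667] 519.0 [[385.70001220703125, 152.3000030517578], [404.5, 148.5], [410.29998779296875, 177.5], [391.5, 181.3000030517578]] [[0.676, -0.05], [0.683, -0.087], [0.626, -0.095], [0.619, -0.059]] [ 0.651  -0.0726] [0.037 0.058 0.037]
```

View pics/crop1.png

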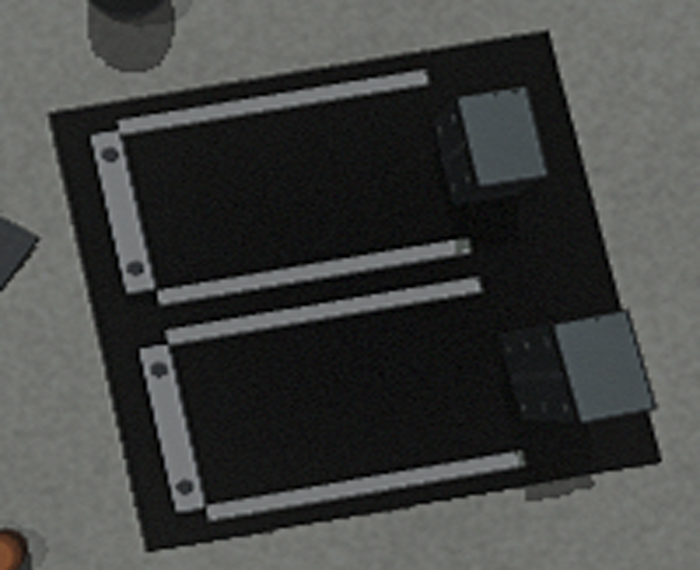

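>>> move_arm --pt "-0.3 0 0 0 9.25" --pt "-0.3 0 0 0 9.25" --pt "-0.3 0 0 0 9.25" --pt "-0.3 0 0 0 9.25" --pt "-0.3 0 0 0 9.25" --pt "-0.3 0 0 0 9.25" --pt "-0.3 -40 8 0 0" --pt "-0.3 -40 8 0 0" --pt "-0.3 -40 8 0 0" --pt "-0.3 -40 8 0 0" --newtons 40

```text
clock: 2.7
position: [0.3117, 0.3903, 0.2314]
tcp_rot: [2.029, 2.399, 0.001]
wrist_force: [0.6, -0.0, 0.2]
opening: 0.0298
gripper_force: 0.0
```

>>> move_arm --pt "-0.3 -58 10 0 0" --pt "-0.3 -58 10 0 0" --pt "-0.3 -58 10 0 0" --pt "-0.3 -58 10 0 0" --pt "-0.3 -58 10 0 0" --pt "-0.3 -58 10 0 0" --pt "-0.3 -58 10 0 0" --pt "-0.3 -58 10 0 0" --pt "-0.3 -58 10 0 0" --pt "-0.3 -58 10 0 0"

```text
clock: 3.95
position: [0.5065, -0.1661, 0.2315]
tcp_rot: [2.029, 2.397, 0.0]
wrist_force: [0.9, 0.2, -0.2]
opening: 0.0299
gripper_force: 0.0
```

```bash
cat >> h.py <<'E'
O=np.array([.562,.008]);u=np.array([-.168,.986]);v=np.array([-.986,-.168])
def mat(p): d=np.atleast_2d(p)[:,:2]-O; return np.c_[d@u,d@v]*1000
def where():
    from scipy.spatial.transform import Rotation as Rn
    s=state();x=Rn.from_rotvec(s["tcp_rot"]).as_matrix()
    print("t",round(float(s["clock"]),2),"mat",mat(s["position"]).round(1),"z",round(s["position"][2]*1000,1),"toolx ang",np.degrees(np.arctan2(x[1,0],x[0,0])).round(2),"tz",x[:,2].round(3),"F",np.round(s["wrist_force"],1),"op",round(float(s["opening"]),3))
E
python3 -c "from h import *;where()"
```

```text
t 3.95 mat [[-162.3   84. ]] z 231.5 toolx ang 99.5 tz [ 0.001 -0.    -1.   ] F [ 0.9  0.2 -0.2] op 0.03
```

>>> move_arm --pt "-0.3 0 5 24 0" --pt "-0.3 0 0 24 0" --pt "-0.3 0 0 24 0" --pt "-0.3 0 0 24 0" --pt "-0.3 8 0 0 0" --pt "-0.3 8 0 0 0" --pt "-0.3 5 0 0 0" --pt "-0.3 5 0 0 0" --pt "-0.3 5 0 0 0" --pt "-0.3 5 0 0 0"

```text
clock: 5.2
position: [0.5052, -0.1276, 0.1356]
tcp_rot: [2.029, 2.398, -0.0]
wrist_force: [-0.3, -0.2, 1.6]
opening: 0.0297
gripper_force: 0.3
```

```bash
python3 - <<'E'
from h import *
where()
f=grab_frame("side");cv2.imwrite("pics/s2.png",f["color"][150:400,150:550,::-1])
E
```

```text
t 5.2 mat [[-124.2   78.8]] z 135.6 toolx ang 99.54 tz [ 0.001 -0.001 -1.   ] F [-0.3 -0.2  1.6] op 0.03
```

View pics/s2.png

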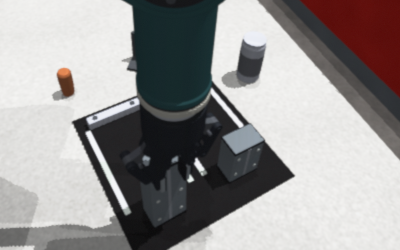

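The fingers are at the tall section's back near its top, clear of the short section. I'll keep pushing it over.

>>> move_arm --pt "-0.3 5 0 0 0" --pt "-0.3 5 0 0 0" --pt "-0.3 5 0 0 0" --pt "-0.3 5 0 0 0" --pt "-0.3 5 0 0 0" --pt "-0.3 5 0 0 0" --pt "-0.3 5 0 0 0" --pt "-0.3 3 0 0 0" --pt "-0.3 0 0 0 0" --pt "-0.3 0 0 0 0"

```text
clock: 6.5
position: [0.4988, -0.0903, 0.1353]
tcp_rot: [2.029, 2.398, -0.0]
wrist_force: [-0.4, -0.3, 0.5]
opening: 0.0298
gripper_force: 0.0
```

```bash
python3 - <<'E'
from h import *
where()
f=grab_frame("side");cv2.imwrite("pics/s3.png",f["color"][150:400,150:550,::-1])
E
```

```text
t 6.5 mat [[-86.3  78.9]] z 135.3 toolx ang 99.53 tz [ 0. -0. -1.] F [-0.4 -0.3  0.5] op 0.03
```

View pics/s3.png

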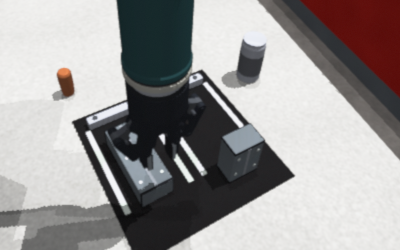

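It now lies in the lane. I'll back off and measure it.

>>> move_arm --pt "-0.3 -30 0 0 0" --pt "-0.3 -30 0 0 0" --pt "-0.3 -10 0 0 0" --pt "-0.3 0 0 0 0"

```text
clock: 7.05
position: [0.5101, -0.1595, 0.1352]
tcp_rot: [-2.031, -2.397, -0.0]
wrist_force: [-0.5, 0.1, -0.3]
opening: 0.0299
gripper_force: 0.0
```

```bash
cat > m.py <<'E'
from h import *
import sys
where()
f=grab_frame("top");g=f["color"].astype(int).sum(2)/3
T=trace(f,"tall")
if T:
    T=T[0]["region"];top=T&(g>45);q,a=quad(top);w=unproj(f,q,.043)
    print(T.sum(),a,np.percentile(g[T],[5,50,95]),q.round(1).tolist(),"\n",mat(w).round(1).tolist())
c=f["color"][120:310,255:455,::-1];cv2.imwrite(sys.argv[1],cv2.resize(c,None,fx=3,fy=3,interpolation=2))
E
python3 m.py pics/t4.png
```

```text
t 7.05 mat [[-156.4   79.3]] z 135.2 toolx ang 99.45 tz [-0.  0. -1.] F [-0.5  0.1 -0.3] op 0.03
2274 2023.5 [ 37.          92.33333333 119.78333333] [[327.79998779296875, 246.8000030517578], [397.29998779296875, 231.1999969482422], [403.8999938964844, 260.6000061035156], [334.3999938964844, 276.29998779296875]] 
 [[66.8, 53.5], [-75.9, 49.9], [-76.4, 109.6], [65.3, 112.9]]
```

View pics/t4.png

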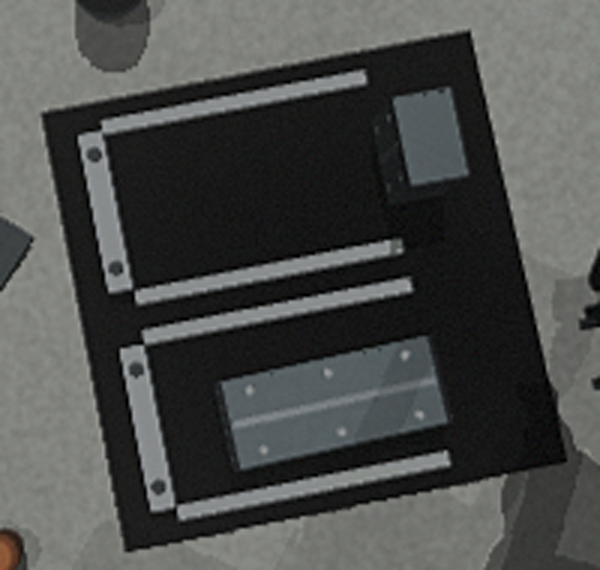

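>>> move_arm --pt "-0.3 0 -2 30 0" --pt "-0.3 0 0 30 0" --pt "-0.3 0 0 30 0" --pt "-0.3 0 0 23 0" --pt "-0.3 15 0 0 0" --pt "-0.3 15 0 0 0" --pt "-0.3 15 0 0 0" --pt "-0.3 8 0 0 0" --pt "-0.3 8 0 0 0" --pt "-0.3 6 0 0 0"

```text
clock: 8.4
position: [0.4974, -0.0933, 0.0226]
tcp_rot: [2.028, 2.398, -0.0]
wrist_force: [0.1, -2.6, 0.3]
opening: 0.0301
gripper_force: 1.1
```

>>> move_arm --pt "-0.3 6 0 0 0" --pt "-0.3 6 0 0 0" --pt "-0.3 6 0 0 0" --pt "-0.3 5 0 0 0" --pt "-0.3 4 0 0 0" --pt "-0.3 3 0 0 0" --pt "-0.3 0 0 0 0"

```text
clock: 9.28
position: [0.492, -0.0635, 0.0222]
tcp_rot: [-2.029, -2.398, -0.0]
wrist_force: [1.3, -1.3, 0.6]
opening: 0.0299
gripper_force: 0.9
```

```bash
python3 m.py pics/t5.png
```

```text
t 9.28 mat [[-58.7  81. ]] z 22.2 toolx ang 99.52 tz [-0.  0. -1.] F [ 1.3 -1.3  0.6] op 0.03
2151 1926.5 [ 42.33333333  87.33333333 111.33333333] [[312.70001220703125, 247.5], [382.5, 234.1999969482422], [388.1000061035156, 263.5], [318.29998779296875, 276.79998779296875]] 
 [[96.5, 49.1], [-45.5, 50.1], [-44.3, 109.0], [96.8, 107.7]]
```

View pics/t5.png

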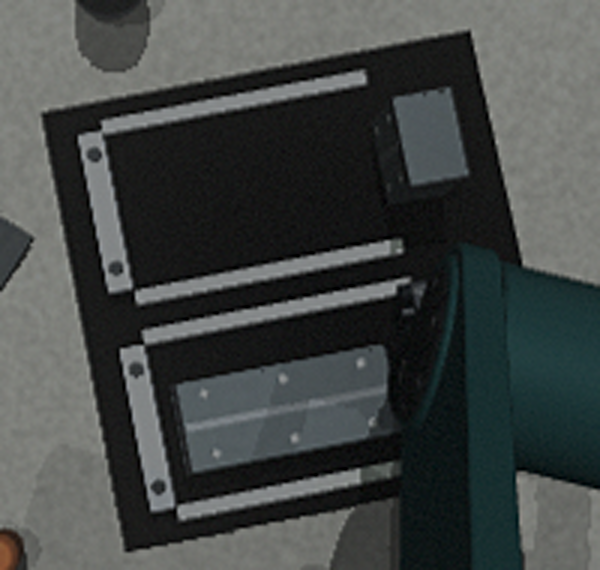

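About 8–10 mm are left, and the section is square. I'll creep on until the force rises.

>>> move_arm --pt "-0.3 2 0 0 0" --pt "-0.3 2 0 0 0" --pt "-0.3 2 0 0 0" --pt "-0.3 1 0 0 0" --pt "-0.3 0 0 0 0"

```text
clock: 10.0
position: [0.4906, -0.0567, 0.0222]
tcp_rot: [-2.029, -2.398, 0.0]
wrist_force: [0.0, -0.7, -0.2]
opening: 0.0303
gripper_force: 0.0
```

>>> move_arm --pt "-0.3 1 0 0 0" --pt "-0.3 1 0 0 0" --pt "-0.3 0 0 0 0"

```text
clock: 10.38
position: [0.4906, -0.055, 0.0223]
tcp_rot: [-2.029, -2.398, 0.0]
wrist_force: [-0.7, -0.6, -0.9]
opening: 0.0298
gripper_force: 0.5
```

>>> move_arm --pt "-0.3 1 0 0 0" --pt "-0.3 1 0 0 0" --pt "-0.3 0 0 0 0"

```text
clock: 10.75
position: [0.4908, -0.0533, 0.0224]
tcp_rot: [2.028, 2.398, 0.0]
wrist_force: [0.6, -2.3, -2.1]
opening: 0.0298
gripper_force: 1.5
```

>>> move_arm --pt "-0.3 1 0 0 0" --pt "-0.3 1 0 0 0" --pt "-0.3 0 0 0 0"

```text
clock: 11.12
position: [0.4913, -0.053, 0.0227]
tcp_rot: [2.025, 2.397, -0.001]
wrist_force: [-0.4, -12.1, -0.3]
opening: 0.0298
gripper_force: 5.8
```

>>> move_arm --pt "-0.3 1 0 0 0" --pt "-0.3 1 0 0 0" --pt "-0.3 0 0 0 0"

```text
clock: 11.5
position: [0.4916, -0.0529, 0.023]
tcp_rot: [2.021, 2.397, -0.004]
wrist_force: [-0.9, -21.3, -0.0]
opening: 0.0299
gripper_force: 10.4
```

>>> move_arm --pt "-0.3 -10 0 0 0" --pt "-0.3 -30 0 0 0" --pt "-0.3 -40 0 0 0" --pt "-0.3 -20 0 -40 0" --pt "-0.3 0 0 -50 0" --pt "-0.3 0 0 0 0" --pt "-0.3 0 0 0 0"

```text
clock: 12.38
position: [0.5057, -0.1472, 0.112]
tcp_rot: [-2.029, -2.398, -0.0]
wrist_force: [-1.0, 0.6, -0.0]
opening: 0.0302
gripper_force: 0.0
```

```bash
python3 m.py pics/t6.png
```

```text
t 12.38 mat [[-143.6   81.6]] z 112.0 toolx ang 99.53 tz [-0.001  0.001 -1.   ] F [-1.   0.6 -0. ] op 0.03
2257 2039.0 [ 52.4         94.         124.33333333] [[307.5, 248.5], [377.5, 234.5], [383.3999938964844, 263.8999938964844], [313.3999938964844, 277.8999938964844]] 
 [[107.0, 49.1], [-35.5, 48.8], [-34.9, 108.0], [106.7, 108.0]]
```

View pics/t6.png

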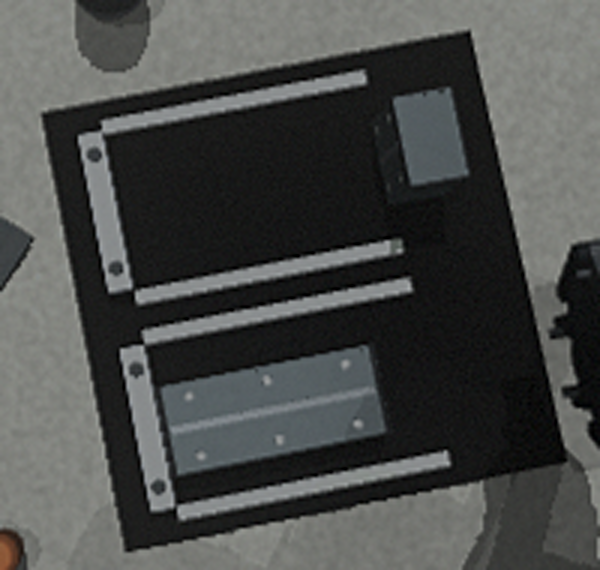

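The section lies square against the stop, between the lines. The short section hasn't moved, and the arm is clear.

```bash
python3 -c "from station import *;print(finish_job())"
```

```text
the job is handed in; nothing more can be done
None
```

The tall section was tipped into its lane and pushed flat and square against the stop; the short section and everything else in view stayed where they were, and I handed the job in at about 12 s on the robot's clock (it returned no verdict).

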